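# Load a row of heat sinks into a spring-clamped kit tray

## Task

Take the three small finned heat sinks from the sloping wooden feeder track and set them, fins up, in one tight straight row, end to end, in the wide lane of the grey kit tray. The row is slightly too long for the empty lane: the last sink has to be pressed endwise so that the spring-loaded follower gives way and the row goes down flat on the tray floor, clamped between the near lip and the follower. Push gently, do not ram the follower against its end, and leave everything else where it is.

Things in the scene. Friction and masses are not known exactly. Their poses are not given: they have to be found in the camera images.
- sink0: One of three alike black anodized aluminium heat sinks, a block 44 long (its x) x 30 wide (its y) x 22 mm high (its z, fins up), about 60 g; its outer fins are flat gripping faces 30 mm apart, the fins end 2 mm short of the base. Origin: centre of the underside. At the start they queue end to end on the track, x uphill; if a lower one is taken the others slide down.
- sink1: One of three alike black anodized aluminium heat sinks, a block 44 long (its x) x 30 wide (its y) x 22 mm high (its z, fins up), about 60 g; its outer fins are flat gripping faces 30 mm apart, the fins end 2 mm short of the base. Origin: centre of the underside. At the start they queue end to end on the track, x uphill; if a lower one is taken the others slide down.
- sink2: One of three alike black anodized aluminium heat sinks, a block 44 long (its x) x 30 wide (its y) x 22 mm high (its z, fins up), about 60 g; its outer fins are flat gripping faces 30 mm apart, the fins end 2 mm short of the base. Origin: centre of the underside. At the start they queue end to end on the track, x uphill; if a lower one is taken the others slide down.
- feeder: Fixed bamboo shelf, 230 x 100 mm, top at 30 mm, with a waxed, slippery wooden track on it that slopes at 25 degrees, rising along the feeder's +x (roughly towards the robot; the stop is at the far end). The track bed is 205 mm long; side rails stand 6 mm above the bed, 35 mm apart inside and 47 mm outside. Origin: on the table under the middle of the shelf.
- track_stop (a point): Point on the track bed, middle of its width, at the face of the 12 mm high stop at the low end (85 mm towards feeder -x from the feeder's origin, 45 mm above the table). Axes as the feeder (level).
- tray: Fixed grey kit tray, 190 (x) x 140 (y) mm, floor 6 mm above the table, rim 10 mm above the floor. Wide lane along tray x at tray y = -30 mm, between two 4 mm high ridges with 45 degree sides, 36 mm apart at the foot. Its near (-x) end has a lip 6 mm above the floor, 6 mm thick, inner face at tray x = -79 mm. A narrow lane at tray y = +45 mm holds blue DIP switches. Origin: centre of the underside.
- follower: Sprung steel follower at the wide lane's far end, a plate 10 thick x 30 wide x 20 mm high. Origin: foot of its face towards the lip, on the tray floor, axes as the tray. It slides up to 15 mm along tray +x from rest; at rest its face is 126 mm from the lip (three sinks in a row: 132 mm). The spring pushes back with about 3 N at first touch and 0.8 N more per mm.
- place0 (a point): Where the underside centre of the nearest sink of the finished row belongs, on the lane's floor (centre line, 22 mm from the lip's inner face). Axes as the tray. Any sink may take any place.
- place1 (a point): Where the underside centre of the middle sink of the finished row belongs, on the lane's floor (centre line, 66 mm from the lip's inner face). Axes as the tray. Any sink may take any place.
- place2 (a point): Where the underside centre of the farthest sink of the finished row belongs, on the lane's floor (centre line, 110 mm from the lip's inner face). Axes as the tray. Any sink may take any place.
- dip0: Blue plastic DIP switch, 22 x 10 x 9 mm, lying in the tray's narrow lane; leave alone. Origin: centre of the underside.
- dip1: Blue plastic DIP switch, 22 x 10 x 9 mm, lying in the tray's narrow lane; leave alone. Origin: centre of the underside.
- hub: White plastic reel hub, 44 mm diameter, 20 mm high, on the table; leave alone. Origin: centre of the underside.
- bushing: Bronze bushing, 28 mm diameter, 25 mm high, on the table; leave alone. Origin: centre of the underside.
- big_sink: Larger black heat sink, 60 x 50 x 30 mm, on the table, not part of this kit; leave alone. Origin: centre of the underside.
- driver: Screwdriver lying on the table, 170 mm long; leave alone. Origin: underside of the tool, about mid-length, x along the shaft.
- jar: White jar with a steel lid, 52 mm diameter, 60 mm high; leave alone. Origin: centre of the underside.
Things that resemble listed ones, but are neither listed nor needed, are in the scene too. What is shaped like the sink2 but orange or purple is not meant.

How it is judged:
By the outcome, as a careful person would: the job done as asked, in the order asked, and still so for the second after the job is handed in, with the robot touching nothing.
It also fails if it takes over 72 s, if anything falls off the work surface, if the arm or the gripper's body presses on something with over 40 N, if the wrist force passes 120 N, or if a joint passes its speed limit or range.

## Robot

A 6-joint arm with a two-finger parallel gripper is mounted at the origin on the work surface. World frame = base frame: x ahead of the robot, y to its left, z up, the work surface at z = 0. Lengths are in m, angles in rad, forces in N, time in s.
With the tool pointing down it reaches from about 0.15 to 0.775 m from the base axis. Payload 6.1 kg.
Tool frame: the origin (TCP) lies between the finger pads; the fingertips stand 22 mm ahead of it and the grasp point (between the pads) lies 3 mm ahead of it; z points along the fingers, y is the line along which they close (so a half turn about z gives the same grasp; the last joint's range is limited). The gripper opens to 85 mm and grips with 20 to 120 N. Pads are 22 mm wide; open, the fingers measure 114 mm over their backs; the gripper's body (76 mm by 85 mm) begins 54 mm behind the grasp point. The pads swing forward as they close: fully open they stand 13 mm farther back than shut.
Start: joints at [0, 0.126, -0.04, 1.405, 0, 1.571], TCP at [0.525, -0, 0.253] pointing down, gripper open.
Joint ranges: [-2.72, 2.72], [-0.95, 1.95], [-1.27, 1.35], [-1.78, 2.02], [-1.46, 1.47], [-3.14, 3.14]. Speed limits (rad/s): [2.39, 2.39, 3.01, 3.14, 3.14, 3.14].

## Interface

Orientations are given as a unit quaternion [x, y, z, w].
In Python, from plant import get_state, capture, close_job gives the robot as it stands.
- The arm moves only by the shell command python3 -m pendant 'ROWS' [OPENING] [FORCE]. ROWS is JSON, a list of rows, each a list of 2 entries, a list of its own where there are three numbers: the shift along the world's x, y, z scaled (see below), then the turn about the world's z scaled (see below). A call has 1 to 10 rows; each row shifts and turns the commanded pose from where the row before left it; what a row does not reach is not made up. The controller multiplies each number of a shift by 2.5 cm and each number of a turn by 4 degrees. A row lasts 1/10 s, in which the tool goes at most 50 mm and 8.59 degrees, less where a joint would pass 70% of its speed; a pose out of reach is approached as far as the arm can. A call with a number of a shift or a turn outside -1 to 1 is refused whole. A call with a gripper value outside its range is refused whole. OPENING is the closure, from 0 (fully open) to 1 (shut), set as the call begins (- or left out, the last holds). The fingers move at their own pace and stop on an object; FORCE is the grip in N (left out, the last holds). Time passes only in rows, so rows that do not move let the fingers close. It gives the time, the measured TCP pose, the force, the opening and the grip force at its end, in the units of the state.
- get_state(): the state, without advancing time (a new reading comes with each control period).
- capture(name): name is "scene" or "side" or "wrist"; returns a dict with "color" (400x640x3 uint8, red, green, blue), "range_z" (400x640 float32, m along the optical axis (not along the pixel's ray), 0 where there is no reading), "intrinsics" (3x3 intrinsics, pixels), "T" (4x4, takes a point from camera to world coordinates). Camera axes: x right, y up, looking along -z (the intrinsics and any distortion apply to the point x, -y, -z); pixel columns grow to the right and rows downward; lengths in m; the calibration is good to about 2 mm. The wrist camera is an equidistant fisheye: a pixel r from the principal point sees the ray r / f radians off the axis. A picture is of the moment at which its call begins.
- close_job(): hands the job in; it is judged then, once.
The state is a dict: "time": time; "q": joint angles; "joint_velocities": joint speeds; "tau": joint torques, N m; "eef_pos": TCP position; "eef_rot": TCP orientation; "force": force on the tool from outside, world axes, zero at the start; "wrist_torque": the same for the moment, N m; "finger_gap": finger opening in m; "finger_force": force on a finger pad.
Only numpy, scipy, OpenCV 4.12 (cv2) and the standard library are available. Lean on these libraries where they do the work, as an engineer would, in place of code of your own. Each camera call takes 0.05 s, during which the arm holds its last target. There are 200 camera calls.

## Working session

There is one attempt and no reset: what is moved stays moved. The work goes in short steps, Python scripts to look and compute and a shell command to move; the robot and the scene stay as the last step left them, time stands still between calls to the robot, and variables do not carry over. Pictures are saved under pics/ and viewed, at most 10 in all, crops included, and the job is handed in when it is done.

```bash
ls; mkdir -p pics; cat > h.py <<'E'
import numpy as np, cv2
from plant import get_state, capture, close_job
def snap(n,f):
    c=capture(n); np.savez('pics/'+f+'.npz',**{k:np.asarray(v) for k,v in c.items()})
    cv2.imwrite('pics/'+f+'.png',cv2.cvtColor(c['color'],cv2.COLOR_RGB2BGR)); return c
def load(f): return dict(np.load('pics/'+f+'.npz'))
def pts(c):  # world points by depth (pinhole cams)
    K=c['intrinsics'];T=c['T'];d=c['range_z'];v,u=np.mgrid[:d.shape[0],:d.shape[1]]
    P=np.stack([(u-K[0,2])/K[0,0]*d,-(v-K[1,2])/K[1,1]*d,-d],-1)
    return P@T[:3,:3].T+T[:3,3]
def onplane(c,u,v,z):
    K=c['intrinsics'];T=c['T'];r=T[:3,:3]@np.array([(u-K[0,2])/K[0,0],-(v-K[1,2])/K[1,1],-1.])
    return T[:3,3]+r*(z-T[2,3])/r[2]
E
python3 - <<'E'
from h import *
for n in('scene','side'):
    c=snap(n,n+'0'); print(n,c['intrinsics'].round(1).tolist(),c['T'].round(3).tolist())
print(get_state())
E
```

```text
pics
scene [[468.1, 0.0, 317.2], [0.0, 468.1, 202.8], [0.0, 0.0, 1.0]] [[0.817, -0.414, 0.403, 1.108], [0.577, 0.562, -0.592, -0.761], [0.019, 0.716, 0.698, 0.969], [0.0, 0.0, 0.0, 1.0]]
side [[413.0, 0.0, 321.7], [0.0, 413.0, 207.0], [0.0, 0.0, 1.0]] [[-0.855, 0.325, -0.404, 0.198], [-0.518, -0.517, 0.681, 0.727], [0.013, 0.792, 0.611, 0.711], [0.0, 0.0, 0.0, 1.0]]
{'time': 0.1, 'q': array([-2.51039278e-05,  1.26358584e-01, -4.05287716e-02,  1.40539586e+00,
       -7.35812500e-06,  1.57078831e+00]), 'joint_velocities': array([-5.87813358e-04, -2.54010914e-03,  3.06420202e-03,  9.02594873e-05,
        1.51014098e-03, -7.07907916e-04]), 'tau': array([-1.61755201e-03, -4.36907172e+01,  3.53606522e+01,  1.36335523e-02,
       -5.14612566e-05,  1.73892335e-06]), 'eef_pos': array([ 5.24659361e-01, -1.51834579e-05,  2.52575944e-01]), 'eef_rot': array([ 7.07112624e-01,  7.07100548e-01, -5.28286327e-04, -5.23100761e-04]), 'force': array([ 1.02284712, -0.39577178, -0.86220191]), 'wrist_torque': array([ 0.01582032,  0.041657  , -0.01404844]), 'finger_force': 0.0, 'finger_gap': 0.08571153843400382}
```

View pics/scene0.png

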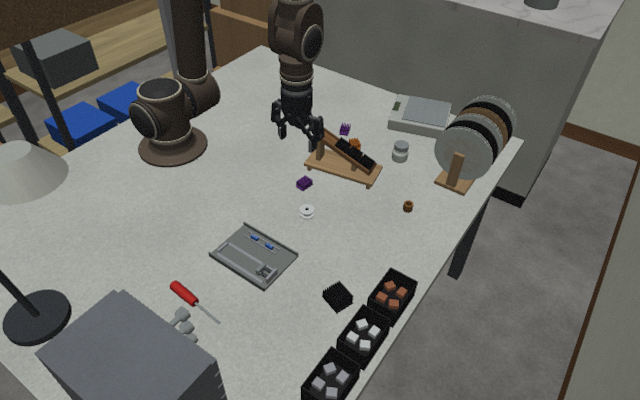

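View pics/side0.png

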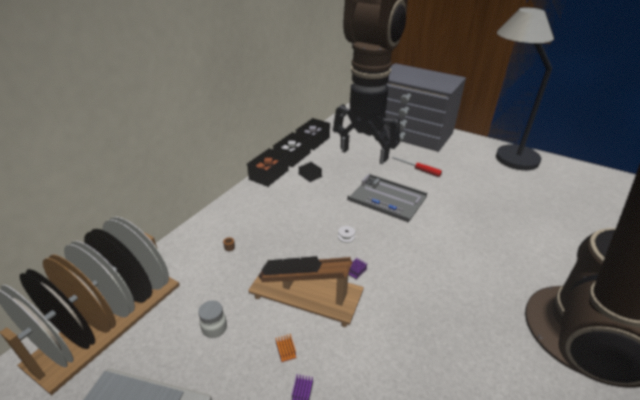

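The scene view shows the feeder with black sinks at (350,150) and the tray at (253,255). In the side view they are at (290,267) and (388,197). The orange and purple blocks are lookalikes on the table. Next I'll take an enlarged crop and run the depth measurements.

```bash
python3 - <<'E'
from h import *
c=load('scene0'); im=cv2.imread('pics/scene0.png')
cv2.imwrite('pics/crop0.png',cv2.resize(im[110:300,205:405],None,fx=3,fy=3,interpolation=cv2.INTER_CUBIC))
for n,tr,fe in(('scene0',(200,215,305,295),(300,125,390,192)),('side0',(340,170,432,222),(245,250,370,330))):
    c=load(n);P=pts(c);d=c['range_z']
    for nm,(a,b,e,f),lo,hi in(('tray',tr,.009,.025),('shelf',fe,.026,.034),('track',fe,.045,.2)):
        Q=P[b:f,a:e].reshape(-1,3);dd=d[b:f,a:e].ravel()
        Q=Q[(dd>0)&(Q[:,2]>lo)&(Q[:,2]<hi)]
        r=cv2.minAreaRect((Q[:,:2]*1000).astype(np.float32));print(n,nm,len(Q),r)
    Q=P[fe[1]:fe[3],fe[0]:fe[2]].reshape(-1,3);print(np.percentile(P[tr[1]:tr[3],tr[0]:tr[2],2],[2,10,50,90,98]))
E
```

```text
scene0 tray 886 ((529.8511962890625, -202.60433959960938), (144.880126953125, 191.64366149902344), 89.03050994873047)
scene0 shelf 1043 ((515.6348266601562, 249.46200561523438), (246.75022888183594, 233.1922149658203), 34.7847785949707)
scene0 track 1020 ((537.4085083007812, 228.9397735595703), (189.3389892578125, 56.604942321777344), 10.31292724609375)
[-0.00348885 -0.0018207   0.00178455  0.00958047  0.01873907]
side0 tray 603 ((529.9140625, -257.9451904296875), (187.7861328125, 261.7029724121094), 0.4673127830028534)
side0 shelf 2674 ((529.9249877929688, 229.99160766601562), (230.01681518554688, 102.48863220214844), 10.549471855163574)
side0 track 2183 ((535.528564453125, 232.44749450683594), (196.31179809570312, 49.89269256591797), 11.61963176727295)
[-0.00323906 -0.00194869  0.0013085   0.01120127  0.01799017]
```

View pics/crop0.png

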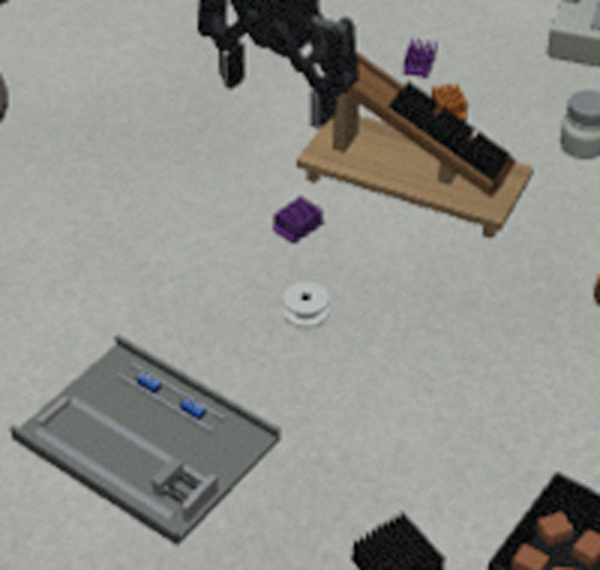

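The crop shows three black sinks on the track at scene pixels (340..375, 138..168), and they fit the description. Orange (355,143) and purple (345,129), (304,183) are lookalikes on the table. The larger black sink at (337,295) is big_sink. In the tray the follower is at the far (+x) end, pixel (267,270), and the blue DIPs are on the +y side.

Next I'll refine the track, the sinks, the tray yaw and the follower.

```bash
cat >> h.py <<'E'
def fish(c,uv,z):
    K=c['intrinsics'];T=c['T'];uv=np.atleast_2d(np.float64(uv));o=[]
    for u,v in uv:
        a=np.array([(u-K[0,2])/K[0,0],(v-K[1,2])/K[1,1]]);r=np.hypot(*a);s=np.sin(r)/max(r,1e-9)
        d=T[:3,:3]@np.array([a[0]*s,-a[1]*s,-np.cos(r)]);o.append(T[:3,3]+d*(z-T[2,3])/d[2])
    return np.array(o)
E
python3 - <<'E'
from h import *
c=snap('wrist','w0');print(c['intrinsics'].round(1).tolist(),c['T'].round(3).tolist())
a=np.deg2rad(10.55);d=np.array([np.cos(a),np.sin(a)]);n=np.array([-d[1],d[0]])
for nm,(x0,y0,x1,y1) in(('scene0',(325,125,390,192)),('side0',(245,250,370,300))):
    c=load(nm);P=pts(c)[y0:y1,x0:x1].reshape(-1,3);v=c['color'][y0:y1,x0:x1].reshape(-1,3).max(1)
    Q=P[(v<45)&(P[:,2]>.05)&(P[:,2]<.14)];r=Q[:,:2]-[.530,.230]
    U=r@d;V=r@n
    # perp height above bed & along-bed s from stop
    h0=Q[:,2]-.045;x=.085-U;s=x*np.cos(.4363)+h0*np.sin(.4363);p=-x*np.sin(.4363)+h0*np.cos(.4363)
    for t,q in zip('s p V'.split(),(s,p,V)):print(nm,len(Q),t,(np.percentile(q,[1,5,25,50,75,95,99])*1000).round(1))
c=load('scene0');P=pts(c)[215:295,200:305];Q=P[(P[...,2]>.016)&(P[...,2]<.04)]
print('high',Q[:,:2].min(0),Q[:,:2].max(0),len(Q))
# rims: y extremes per x bin, at z>12mm
Q=P[(P[...,2]>.011)&(P[...,2]<.022)]
for s in(1,-1):
    m=(Q[:,1]+.2026)*s>.060;R=Q[m];f=np.polyfit(R[:,0],R[:,1],1);print('rim',m.sum(),np.degrees(np.arctan(f[0])),np.polyval(f,.53),R[:,0].min(),R[:,0].max())
F=P[(P[...,2]>.020)&(P[...,2]<.03)];print('follower top',len(F),np.median(F,0),F.min(0),F.max(0))
E
```

```text
[[309.7, 0.0, 323.6], [0.0, 309.7, 200.6], [0.0, 0.0, 1.0]] [[1.0, -0.0, 0.001, 0.524], [-0.0, 0.95, 0.312, 0.08], [-0.001, -0.312, 0.95, 0.372], [0.0, 0.0, 0.0, 1.0]]
scene0 398 s [ -1.1   4.8  28.7  62.5  95.2 119.9 124.7]
scene0 398 p [ 4.8  7.  14.4 20.9 23.5 25.8 27.7]
scene0 398 V [-21.4 -18.8 -15.6 -11.6  -1.8   7.5  11.6]
side0 391 s [  9.3  17.2  52.5  80.8 110.3 124.4 125.3]
side0 391 p [ 8.6 13.  17.1 20.8 22.7 24.3 25.1]
side0 391 V [-9.6 -7.2  2.4  9.4 14.  15.2 16.4]
high [ 0.43558914 -0.27595826] [ 0.62511101 -0.13268604] 301
rim 142 -0.6375545830871152 -0.13558587127241714 0.4355891376924329 0.6254895959515331
rim 159 -0.5186826474666232 -0.2714557002788688 0.432920485212394 0.6230454248093698
follower top 117 [ 0.59590366 -0.23482316  0.02472566] [ 0.51080258 -0.27595826  0.02000334] [ 0.62495068 -0.13742762  0.02998479]
```

View pics/w0.png

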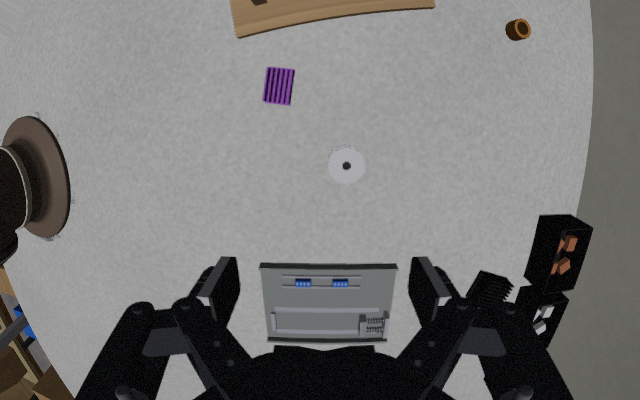

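The wrist view shows the tray at (262..397, 262..342). The lip is near (273,321), the follower near (372,323) and the feeder shelf is at the top. The image's right is +x, and the fingers close along world x. So I turn about +100.5° over the feeder and look again.

```bash
R='x'; python3 -m pendant '[[[0,0.5,0],1],[[0,0.5,0],1],[[0,0.5,0],1],[[0,0.5,0],1],[[0,0.5,0],1],[[0,0.5,0],1],[[0,0.5,0],1],[[0,0.5,0],1],[[0,0.5,0],1],[[0,0.5,0],1]]' | tail -1
python3 -m pendant '[[[0,0.4,0],1],[[0,0.4,0],1],[[0,0.4,0],1],[[0,0.4,0],1],[[0,0.4,0],1],[[0,0.4,0],1],[[0,0.4,0],1],[[0,0.4,0],1],[[0,0.4,0],1],[[0,0.12,0],1]]' |tail -1
python3 -m pendant '[[[-0.1,0,0],1],[[-0.1,0,0],1],[[0,0,0],1],[[0,0,0],1],[[0,0,0],1],[[0,0,0],0.12],[[0,0,0],0],[[0,0,0],0]]'
python3 - <<'E'
from h import *
c=snap('wrist','w1');snap('scene','scene1');print(c['T'].round(3).tolist());print(get_state()['q'],get_state()['eef_pos'],get_state()['force'])
E
```

```text
finger_force: 0.0
finger_force: 0.0
time: 2.95
eef_pos: [0.5199, 0.218, 0.2532]
eef_rot: [-0.091, 0.996, -0.0, -0.0]
force: [-0.1, -0.6, -0.1]
finger_gap: 0.0856
finger_force: 0.0
[[-0.181, -0.934, -0.307, 0.441], [0.984, -0.172, -0.056, 0.204], [-0.001, -0.312, 0.95, 0.373], [0.0, 0.0, 0.0, 1.0]]
[ 3.96969735e-01  2.00227082e-01  4.86920831e-02  1.41934459e+00
 -5.05653028e-06  2.14803289e-01] [0.51998981 0.21799166 0.25323665] [0.4911421  0.17173429 0.52972607]
```

View pics/w1.png

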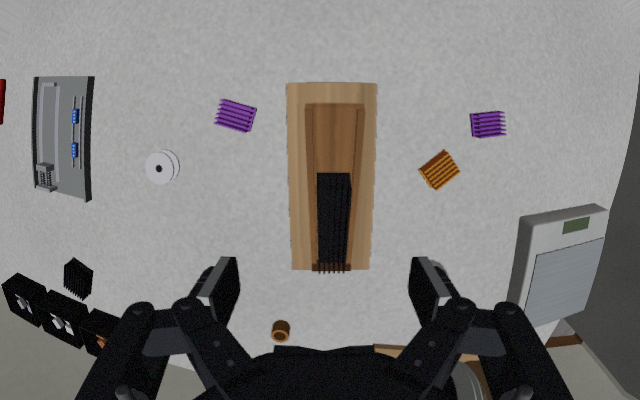

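The view from above the track shows the black queue at columns 317–351, rows 173–265, with its upper end at row 173 and the stop near row 265. The orange (439,170) and purple (235,115), (488,124) blocks are off the track.

```bash
cat >> h.py <<'E'
A=np.deg2rad(10.55);D=np.array([np.cos(A),np.sin(A),0]);N=np.array([-D[1],D[0],0]);C,S=np.cos(np.deg2rad(25)),np.sin(np.deg2rad(25))
O=np.array([.530,.230,0])+.085*D+[0,0,.045]; UP=-C*D+[0,0,S]; NP=S*D+[0,0,C]
def fray(c,u,v):
    K=c['intrinsics'];a=np.array([(u-K[0,2])/K[0,0],(v-K[1,2])/K[1,1]]);r=np.hypot(*a);s=np.sin(r)/max(r,1e-9)
    return c['T'][:3,3],c['T'][:3,:3]@np.array([a[0]*s,-a[1]*s,-np.cos(r)])
def bed(c,u,v,p): # s,V in mm on plane p mm above the bed
    o,d=fray(c,u,v);t=(p/1000-(o-O)@NP)/(d@NP);X=o+t*d-O;return np.round([X@UP*1000,X@N*1000],1)
E
python3 - <<'E'
from h import *
c=load('w1');g=c['color'].astype(int);m=(g.max(2)<50)
for r in range(168,272,8):
    x=np.where(m[r,300:370])[0]+300
    if len(x):print(r,x.min(),x.max(),bed(c,x.min()-.5,r,22),bed(c,x.max()+.5,r,22))
    else: print(r,'-')
for col in(325,334,343):
    y=np.where(m[150:275,col])[0]+150;print(col,y.min(),y.max(),'base',bed(c,col,y.min()-.5,0),'fin',bed(c,col,y.min()-.5,22),'low',bed(c,col,y.max()+.5,22))
# rails/shelf: wood columns at shelf z30
hsv=cv2.cvtColor(c['color'],cv2.COLOR_RGB2HSV);w=(hsv[...,1]>70)&(hsv[...,0]<25)
for r in(90,130,240,265):
    x=np.where(w[r,270:400])[0]+270;a,b=fish(c,[(x.min()-.5,r),(x.max()+.5,r)],.03);print(r,x.min(),x.max(),[( (q-[.53,.23,.03])@D*1000, (q-[.53,.23,.03])@N*1000) for q in(a,b)])
E
```

```text
168 -
176 317 349 [139.8 -15.7] [139.7  11.6]
184 317 350 [131.1 -15.8] [131.1  12.9]
192 317 350 [122.1 -16. ] [122.   13.4]
200 317 350 [112.6 -16.2] [112.5  14. ]
208 317 349 [102.7 -16.4] [102.6  13.6]
216 317 349 [ 92.3 -16.6] [92.1 14.2]
224 318 348 [ 81.2 -15.8] [81.1 13.9]
232 318 347 [ 69.6 -16. ] [69.4 13.5]
240 318 346 [ 57.2 -16.2] [57.  13.2]
248 318 346 [ 44.  -16.4] [43.8 13.9]
256 318 345 [ 30.  -16.7] [29.7 13.6]
264 318 345 [ 14.9 -17. ] [14.6 14.3]
325 173 269 base [126.2  -8.6] fin [143.4  -8.7] low [ 3.9 -8.6]
334 173 271 base [126.2  -0.4] fin [143.4  -1.3] low [-0.4  1.8]
343 173 270 base [126.2   7.8] fin [143.4   6.1] low [ 1.5 12.1]
90 287 375 [(np.float64(-107.06249010664395), np.float64(-50.13260817258201)), (np.float64(-107.37258845029407), np.float64(47.094102374115174))]
130 287 375 [(np.float64(-62.48267827274946), np.float64(-50.89036923678408)), (np.float64(-62.60315333913369), np.float64(47.89155388754884))]
240 291 370 [(np.float64(70.70000142939541), np.float64(-50.79463007733776)), (np.float64(71.1260001040424), np.float64(47.665321555739176))]
265 293 368 [(np.float64(106.2060228232649), np.float64(-49.89509601561092)), (np.float64(106.76412390097252), np.float64(47.232997106935954))]
```

```bash
python3 - <<'E'
from h import *
for s in(.108,.064,.020):
    X=O+s*UP+.011*NP-.001*N
    U=(X-O)@-D  # uphill horizontal dist
    tip=.045+(U+.011)*S/C+.0066+.002
    print(s,X.round(4),'tip',tip.round(4),'TCP z',(tip+.022).round(4),'top at col',(.045+U*S/C+.0243).round(4),'dxyz units',((np.r_[X[:2],tip+.022]-get_state()['eef_pos'])/.025).round(2))
E
python3 -m pendant '[[[0,0.2,-0.5],0],[[0,0.17,-0.5],0],[[0,0,-0.5],0],[[0,0,0],0],[[0,0,0],0]]' 0.45 40
```

```text
0.108 [0.5221 0.2275 0.1006] tip 0.1022 TCP z 0.1242 top at col 0.1128 dxyz units [ 0.08  0.38 -5.16]
0.064 [0.5613 0.2348 0.082 ] tip 0.0836 TCP z 0.1056 top at col 0.0942 dxyz units [ 1.65  0.67 -5.91]
0.02 [0.6005 0.2421 0.0634] tip 0.065 TCP z 0.087 top at col 0.0756 dxyz units [ 3.22  0.96 -6.65]
time: 3.55
eef_pos: [0.5196, 0.2271, 0.2151]
eef_rot: [-0.091, 0.996, -0.0, -0.001]
force: [0.3, 0.5, 1.0]
finger_gap: 0.0466
finger_force: 0.0
```

```bash
python3 -m pendant '[[[0.1,0.01,-0.7],0],[[0,0,-0.7],0],[[0,0,-0.7],0],[[0,0,-0.6],0],[[0,0,-0.4],0],[[0,0,-0.3],0],[[0,0,-0.2],0],[[0,0,0],0]]' 
python3 -m pendant '[[[0,0,0],0],[[0,0,0],0],[[0,0,0],0],[[0,0,0],0],[[0,0,0],0]]' 0.9 40
```

```text
time: 4.35
eef_pos: [0.5224, 0.2274, 0.1256]
eef_rot: [-0.091, 0.996, -0.0, -0.0]
force: [0.7, 0.3, -0.5]
finger_gap: 0.047
finger_force: 0.0
time: 4.85
eef_pos: [0.5228, 0.2277, 0.1266]
eef_rot: [-0.091, 0.996, 0.0, 0.001]
force: [-1.6, -1.0, 5.9]
finger_gap: 0.0287
finger_force: 40.1
```

```bash
python3 -m pendant '[[[0,0,0.3],0],[[0,0,0.7],0],[[0,0,0.8],0],[[0,-0.4,0.3],-0.3],[[0,-0.8,0],-0.5],[[0,-1,0],-0.5],[[0,-1,0],-0.5],[[0,-1,0],-0.5],[[0,-1,0],-0.48],[[0,-1,0],0]]'
python3 -m pendant '[[[0.1,-1,0],0],[[0.1,-1,0],0],[[0.1,-1,0],0],[[0.1,-1,0],0],[[0.1,-1,0],0],[[0.1,-1,0],0],[[0.1,-1,0],0],[[0.1,-1,0],0],[[0.1,-1,0],0],[[0,-1,0],0]]'
python3 -m pendant '[[[0,-0.9,0],0],[[0,-0.6,0],0],[[0,-0.4,0],0],[[0,-0.3,0],0],[[0,0,0],0],[[0,0,0],0]]'
python3 - <<'E'
from h import *
snap('scene','s2');snap('wrist','w2');snap('side','sd2')
im=cv2.imread('pics/s2.png')[195:290,200:310];im2=cv2.imread('pics/w2.png')[150:400,180:480]
cv2.imwrite('pics/c2.png',np.vstack([cv2.resize(im,(400,345)),cv2.resize(im2,(400,250))])[:600])
E
```

```text
time: 5.85
eef_pos: [0.522, 0.0708, 0.1778]
eef_rot: [0.007, 1.0, -0.0, -0.0]
force: [0.6, -0.4, -1.6]
finger_gap: 0.0292
finger_force: 39.5
time: 6.85
eef_pos: [0.5445, -0.1791, 0.1777]
eef_rot: [0.006, 1.0, 0.0, -0.0]
force: [0.4, -0.3, -0.1]
finger_gap: 0.0291
finger_force: 39.5
time: 7.45
eef_pos: [0.545, -0.232, 0.1783]
eef_rot: [0.005, 1.0, 0.0, -0.0]
force: [0.3, 0.6, -0.4]
finger_gap: 0.0292
finger_force: 39.6
```

View pics/c2.png

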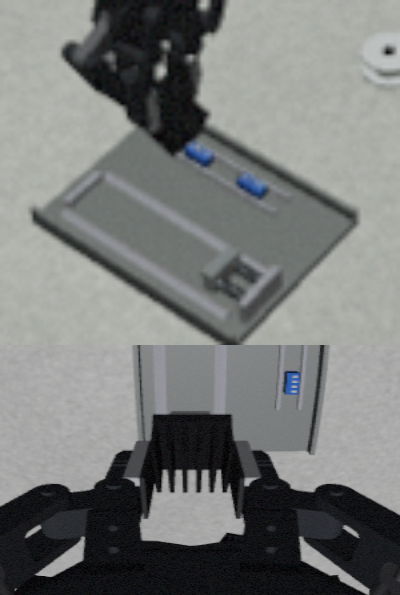

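The sink is held at the track's 25° tilt, with its low end away from the lip. The tray lane runs straight ahead of the gripper. Next I'll measure the ridges for the lane centre, and the lip, in wrist image w2.

```bash
python3 - <<'E'
from h import *
c=load('w2');g=cv2.cvtColor(c['color'],cv2.COLOR_RGB2GRAY).astype(int)
print(c['T'][:3,3])
for r in(165,180,192):
    x=np.arange(270,425,1);y=[fish(c,(u,r),.010)[0] for u in x]
    print(r,y[0].round(3));print([(int(u),int(g[r,u]),round(q[1]*1000)) for u,q in zip(x,y)][::2])
E
```

```text
[ 0.46443152 -0.23088773  0.2980734 ]
165 [ 0.523 -0.283  0.01 ]
[(270, 169, -283), (272, 173, -281), (274, 174, -279), (276, 176, -277), (278, 172, -275), (280, 141, -273), (282, 132, -271), (284, 33, -269), (286, 124, -267), (288, 133, -265), (290, 131, -264), (292, 131, -262), (294, 139, -260), (296, 146, -258), (298, 148, -256), (300, 149, -254), (302, 153, -252), (304, 139, -250), (306, 131, -248), (308, 131, -246), (310, 133, -244), (312, 132, -243), (314, 133, -241), (316, 133, -239), (318, 134, -237), (320, 132, -235), (322, 133, -233), (324, 133, -231), (326, 133, -229), (328, 132, -227), (330, 131, -226), (332, 134, -224), (334, 133, -222), (336, 135, -220), (338, 132, -218), (340, 132, -216), (342, 148, -214), (344, 147, -212), (346, 149, -210), (348, 152, -208), (350, 133, -207), (352, 133, -205), (354, 131, -203), (356, 131, -201), (358, 131, -199), (360, 133, -197), (362, 133, -195), (364, 133, -193), (366, 132, -191), (368, 132, -189), (370, 131, -187), (372, 130, -185), (374, 131, -183), (376, 132, -181), (378, 132, -180), (380, 130, -178), (382, 131, -176), (384, 131
[... 2518 characters left out ...]
10), (348, 148, -208), (350, 131, -206), (352, 130, -204), (354, 128, -202), (356, 130, -200), (358, 131, -198), (360, 131, -196), (362, 130, -194), (364, 130, -192), (366, 129, -190), (368, 129, -188), (370, 129, -187), (372, 126, -185), (374, 130, -183), (376, 130, -181), (378, 128, -179), (380, 128, -177), (382, 129, -175), (384, 129, -173), (386, 129, -170), (388, 129, -168), (390, 147, -166), (392, 83, -164), (394, 72, -162), (396, 88, -160), (398, 117, -158), (400, 165, -156), (402, 139, -154), (404, 94, -152), (406, 150, -150), (408, 129, -148), (410, 125, -146), (412, 127, -144), (414, 130, -142), (416, 110, -139), (418, 32, -137), (420, 97, -135), (422, 127, -133), (424, 171, -131)]
```

```bash
python3 - <<'E'
from h import *
c=load('scene0');c1=load('s2')
# lane features in scene via z plane: lip inner/outer and follower, ridge
g=cv2.cvtColor(load('scene1')['color'],cv2.COLOR_RGB2GRAY).astype(np.float32);c=load('scene1')
K=c['intrinsics'];T=c['T']
def proj(X):
    q=T[:3,:3].T@(np.asarray(X)-T[:3,3]);return (K[0,2]-K[0,0]*q[0]/q[2], K[1,2]+K[1,1]*q[1]/q[2])
a=np.deg2rad(-.58)
def samp(tx,ty,z):
    X=np.array([.530+tx*np.cos(a)-ty*np.sin(a),-.2035+tx*np.sin(a)+ty*np.cos(a),z]);u,v=proj(X)
    return int(cv2.getRectSubPix(g,(1,1),(float(u),float(v)))[0,0])
print('along x z=12',[(t,int(np.mean([samp(t/1000,y/1000,.012) for y in(-36,-33,-30,-27,-24)]))) for t in range(-100,70,2)])
print('along y z=10',[(t,int(np.mean([samp(x/1000,t/1000,.010) for x in range(-60,20,4)]))) for t in range(-64,4,2)])
E
```

```text
along x z=12 [(-100, 162), (-98, 161), (-96, 161), (-94, 154), (-92, 138), (-90, 119), (-88, 110), (-86, 117), (-84, 129), (-82, 129), (-80, 110), (-78, 88), (-76, 86), (-74, 98), (-72, 105), (-70, 107), (-68, 107), (-66, 106), (-64, 105), (-62, 105), (-60, 106), (-58, 106), (-56, 105), (-54, 106), (-52, 106), (-50, 105), (-48, 106), (-46, 105), (-44, 105), (-42, 106), (-40, 106), (-38, 106), (-36, 106), (-34, 106), (-32, 106), (-30, 106), (-28, 106), (-26, 106), (-24, 105), (-22, 106), (-20, 106), (-18, 106), (-16, 106), (-14, 105), (-12, 105), (-10, 105), (-8, 105), (-6, 105), (-4, 105), (-2, 106), (0, 107), (2, 107), (4, 106), (6, 106), (8, 107), (10, 106), (12, 106), (14, 105), (16, 105), (18, 106), (20, 107), (22, 107), (24, 106), (26, 106), (28, 107), (30, 106), (32, 105), (34, 106), (36, 106), (38, 110), (40, 116), (42, 117), (44, 117), (46, 113), (48, 95), (50, 72), (52, 62), (54, 64), (56, 61), (58, 64), (60, 74), (62, 82), (64, 86), (66, 85), (68, 84)]
along y z=10 [(-64, 105), (-62, 107), (-60, 113), (-58, 125), (-56, 135), (-54, 134), (-52, 126), (-50, 114), (-48, 107), (-46, 105), (-44, 106), (-42, 106), (-40, 106), (-38, 106), (-36, 106), (-34, 106), (-32, 106), (-30, 106), (-28, 106), (-26, 106), (-24, 105), (-22, 105), (-20, 105), (-18, 107), (-16, 112), (-14, 124), (-12, 134), (-10, 135), (-8, 128), (-6, 116), (-4, 107), (-2, 105), (0, 105), (2, 105)]
```

Lane centre is y ≈ -0.2335 (wrist -0.2325, scene -0.236), the lip's inner face is x ≈ 0.451 and the follower face is ≈ 0.577. Those match the given sizes. Lowering.

```bash
python3 -m pendant '[[[0,-0.06,-0.6],0],[[0,0,-0.9],0],[[0,0,-0.9],0],[[0,0,-0.9],0],[[0,0,-0.8],0],[[0,0,-0.5],0],[[0,0,-0.3],0],[[0,0,0],0],[[0,0,0],0]]' | grep -E 'pos|^force'
python3 -m pendant '[[[0,0,-0.08],0],[[0,0,-0.08],0],[[0,0,0],0]]' - 20
python3 -m pendant '[[[0,0,-0.06],0],[[0,0,-0.06],0],[[0,0,0],0]]'|grep -E 'pos|^force'
python3 -m pendant '[[[0,0,-0.06],0],[[0,0,-0.06],0],[[0,0,0],0]]'|grep -E 'pos|^force|gap'
```

```text
eef_pos: [0.5455, -0.2341, 0.0566]
force: [0.3, -0.0, 0.5]
time: 8.8
eef_pos: [0.545, -0.2341, 0.0519]
eef_rot: [0.006, 1.0, -0.0, 0.0]
force: [0.9, 1.2, -0.1]
finger_gap: 0.0287
finger_force: 39.6
eef_pos: [0.5451, -0.2341, 0.05]
force: [-2.5, 1.8, 6.6]
eef_pos: [0.5449, -0.2342, 0.0494]
force: [-11.4, 2.8, 24.0]
finger_gap: 0.0288
```

```bash
python3 -m pendant '[[[0,0,0],0],[[0,0,0],0]]' 0.9 20|grep -E 'pos|orce'
python3 -m pendant '[[[0,0,-0.06],0],[[0,0,-0.06],0],[[0,0,0],0]]'|grep -E 'pos|^force'
python3 -m pendant '[[[0,0,-0.06],0],[[0,0,-0.06],0],[[0,0,0],0]]'|grep -E 'pos|^force|gap'
```

```text
eef_pos: [0.5449, -0.2341, 0.0494]
force: [-9.8, 4.0, 23.3]
finger_force: 42.3
eef_pos: [0.5455, -0.2344, 0.0475]
force: [-11.2, 3.4, 29.3]
eef_pos: [0.5459, -0.2344, 0.0448]
force: [-10.5, 4.1, 29.2]
finger_gap: 0.0288
```

```bash
python3 -m pendant '[[[0,0,-0.06],0],[[0,0,-0.06],0],[[0,0,0],0]]'|grep -E 'pos|^force|gap'
python3 -m pendant '[[[0,0,0],0],[[0,0,0],0],[[0,0,0],0]]' 0.54 20
python3 -m pendant '[[[0,0,-0.15],0],[[0,0,-0.15],0],[[0,0,0],0]]'|grep -E 'pos|^force|gap'
python3 - <<'E'
from h import *
snap('scene','s3');snap('wrist','w3');snap('side','sd3')
a=cv2.imread('pics/s3.png')[195:290,200:310];b=cv2.imread('pics/w3.png')[100:400,170:490];d=cv2.imread('pics/sd3.png')[150:230,335:440]
cv2.imwrite('pics/c3.png',np.hstack([np.vstack([cv2.resize(a,(345,298)),cv2.resize(d,(345,262))]),cv2.resize(b,(450,560))]))
E
```

```text
eef_pos: [0.5461, -0.2344, 0.0422]
force: [-11.8, 4.8, 32.4]
finger_gap: 0.0288
time: 10.8
eef_pos: [0.5448, -0.2339, 0.0365]
eef_rot: [0.006, 1.0, 0.0, -0.0]
force: [0.8, 0.5, -0.4]
finger_gap: 0.0392
finger_force: 0.0
eef_pos: [0.545, -0.234, 0.0304]
force: [-3.8, 1.2, 13.7]
finger_gap: 0.0391
```

View pics/c3.png

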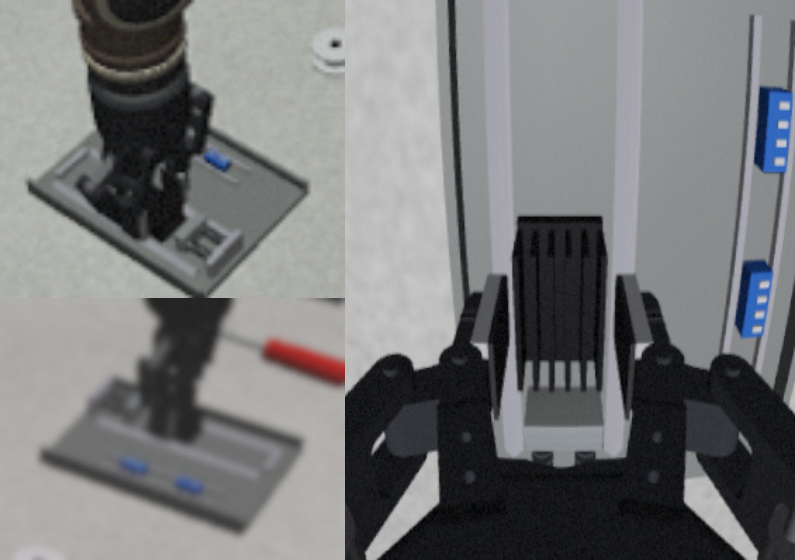

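Sink 1 lies flat in the lane with the follower plate just ahead of it, at about (565,410) in the wrist crop. The tips just touch the ridges, so I raise a little, grip, and slide the sink to the follower.

```bash
python3 -m pendant '[[[0,0,0.18],0],[[0,0,0],0],[[0,0,0],0],[[0,0,0],0],[[0,0,0],0]]' 0.9 25|grep -E 'pos|orce|gap'
python3 -m pendant '[[[0.1,0,0],0],[[0.1,0,0],0],[[0,0,0],0]]'|grep -E 'pos|^force'
python3 -m pendant '[[[0.1,0,0],0],[[0,0,0],0]]'|grep -E 'pos|^force'
python3 -m pendant '[[[0.1,0,0],0],[[0,0,0],0]]'|grep -E 'pos|^force'
```

```text
eef_pos: [0.5447, -0.2338, 0.0332]
force: [-0.3, 0.5, -0.5]
finger_gap: 0.029
finger_force: 32.0
eef_pos: [0.5505, -0.234, 0.0338]
force: [0.3, 0.3, -1.3]
eef_pos: [0.5529, -0.234, 0.0338]
force: [0.3, 0.6, -0.9]
eef_pos: [0.5553, -0.234, 0.0338]
force: [-0.4, -0.2, -0.8]
```

```bash
for i in 1; do python3 -m pendant '[[[0.06,0,0],0],[[0,0,0],0]]'|grep -E 'pos|^force'
python3 -m pendant '[[[0.06,0,0],0],[[0,0,0],0]]'|grep -E 'pos|^force'
python3 -m pendant '[[[0.06,0,0],0],[[0,0,0],0]]'|grep -E 'pos|^force'; done
python3 - <<'E'
from h import *
c=snap('wrist','w4');g=cv2.cvtColor(c['color'],cv2.COLOR_RGB2GRAY)
print(c['T'][:3,3].round(4));print([(r,int(g[r,318:332].mean())) for r in range(195,345,2)])
E
```

```text
eef_pos: [0.5566, -0.234, 0.0338]
force: [1.2, 0.0, -1.1]
eef_pos: [0.5575, -0.234, 0.0337]
force: [-1.5, 0.5, -0.0]
eef_pos: [0.5589, -0.234, 0.0336]
force: [-4.6, -0.3, 0.4]
[ 0.4784 -0.2329  0.1534]
[(195, 144), (197, 144), (199, 144), (201, 144), (203, 144), (205, 143), (207, 143), (209, 143), (211, 143), (213, 108), (215, 10), (217, 28), (219, 37), (221, 28), (223, 24), (225, 23), (227, 26), (229, 25), (231, 24), (233, 24), (235, 30), (237, 33), (239, 32), (241, 33), (243, 34), (245, 32), (247, 33), (249, 31), (251, 32), (253, 31), (255, 30), (257, 31), (259, 32), (261, 30), (263, 31), (265, 31), (267, 31), (269, 29), (271, 29), (273, 31), (275, 30), (277, 28), (279, 31), (281, 30), (283, 28), (285, 29), (287, 30), (289, 31), (291, 43), (293, 55), (295, 57), (297, 58), (299, 60), (301, 61), (303, 61), (305, 59), (307, 131), (309, 150), (311, 147), (313, 146), (315, 148), (317, 144), (319, 145), (321, 138), (323, 135), (325, 135), (327, 135), (329, 135), (331, 124), (333, 96), (335, 95), (337, 96), (339, 97), (341, 96), (343, 95)]
```

Contact with the follower at TCP x = 0.559, with about -4.6 N. I release, lift, and work out where the rear end of sink 1 lies.

```bash
python3 - <<'E'
from h import *
c=load('w4');print('rear',fish(c,(325,213.3),.006),'fin front top',fish(c,(325,290.5),.028),'follower top far',fish(c,(325,321),.026))
E
python3 -m pendant '[[[-0.05,0,0],0],[[0,0,0],0],[[0,0,0.5],0],[[0,0,1],0],[[0,0,1],0],[[0,0.3,1],0],[[0,0.8,1],0],[[0,1,0.5],0],[[0,1,0],0],[[0,1,0],0]]' 0.5|grep -E 'pos|gap'
```

```text
rear [[ 0.53340153 -0.23289435  0.006     ]] fin front top [[ 0.56538407 -0.23328091  0.028     ]] follower top far [[ 0.58678264 -0.23347026  0.026     ]]
eef_pos: [0.5591, -0.1308, 0.161]
finger_gap: 0.0425
```

```bash
python3 -m pendant '[[[0,1,0.4],0.5],[[0,1,0.4],0.5],[[0,1,0],0.5],[[0,1,0],0.5],[[0,1,0],0.5],[[0,1,0],0.28],[[0,1,0],0],[[0,1,0],0],[[0,1,0],0],[[0,1,0],0]]'|grep pos
python3 -m pendant '[[[0.1,1,0],0],[[0,1,0],0],[[0,1,0],0],[[0,0.8,0],0],[[0,0.5,0],0],[[0,0.32,0],0],[[0,0,0],0],[[0,0,0],0]]'
python3 - <<'E'
from h import *
c=snap('wrist','w5');m=c['color'].max(2)<50
for col in(320,326,332):
    y=np.where(m[100:330,col])[0]+100;print(col,y.min(),y.max(),'p3',bed(c,col,y.min()-.5,3))
for r in (200,220,240):
    x=np.where(m[r,280:380])[0]+280;print(r,x.min(),x.max(),bed(c,x.min()-.5,r,22),bed(c,x.max()+.5,r,22))
print(get_state()['eef_pos'])
E
```

```text
eef_pos: [0.5586, 0.1198, 0.1802]
time: 15.9
eef_pos: [0.5608, 0.2335, 0.179]
eef_rot: [-0.091, 0.996, -0.0, 0.0]
force: [-0.1, 0.0, -0.8]
finger_gap: 0.0423
finger_force: 0.0
320 186 267 p3 [84.6 -4.6]
326 186 261 p3 [84.6 -0.3]
332 186 261 p3 [84.6  4. ]
200 305 345 [ 88.1 -14.8] [88.  12.6]
220 305 346 [ 68.6 -15.7] [68.5 14.3]
240 306 344 [ 46.2 -16. ] [46.1 13.9]
[0.56078663 0.2332693  0.17895176]
```

The two remaining sinks are where I expected, with the upper end at s ≈ 86. Descending and gripping.

```bash
python3 -m pendant '[[[0,0.05,-0.6],0],[[0,0,-0.7],0],[[0,0,-0.7],0],[[0,0,-0.4],0],[[0,0,-0.3],0],[[0,0,-0.2],0],[[0,0,0],0]]'|grep -E 'pos|^force'
python3 -m pendant '[[[0,0,0],0],[[0,0,0],0],[[0,0,0],0],[[0,0,0],0]]' 0.9 30
python3 -m pendant '[[[0,0,0.3],0],[[0,0,0.7],0],[[0,0,0.9],0],[[0,-0.4,0.9],-0.3],[[0,-0.8,0],-0.5],[[0,-1,0],-0.5],[[0,-1,0],-0.5],[[0,-1,0],-0.5],[[0,-1,0],-0.48],[[0,-1,0],0]]'|grep -E 'pos|gap'
```

```text
eef_pos: [0.5607, 0.235, 0.106]
force: [0.2, -0.4, 0.2]
time: 17.05
eef_pos: [0.561, 0.2354, 0.107]
eef_rot: [-0.091, 0.996, 0.0, 0.001]
force: [-0.8, -0.2, 4.0]
finger_gap: 0.029
finger_force: 31.5
eef_pos: [0.5606, 0.0793, 0.1767]
finger_gap: 0.0292
```

```bash
python3 -m pendant '[[[-0.2,-1,0],0],[[-0.2,-1,0],0],[[-0.2,-1,0],0],[[-0.2,-1,0],0],[[-0.2,-1,0],0],[[-0.2,-1,0],0],[[-0.2,-1,0],0],[[-0.2,-1,0],0],[[-0.2,-1,0],0],[[-0.2,-1,0],0]]'|grep pos
python3 -m pendant '[[[-0.22,-0.9,0],0],[[0,-0.7,0],0],[[0,-0.5,0],0],[[0,-0.38,0],0],[[0,0,0],0],[[0,0,0],0]]'
python3 - <<'E'
from h import *
c=snap('wrist','w6');snap('scene','s6');p=get_state()['eef_pos'];print(((np.array([.505,-.2338,.052])-p)/.025).round(2))
g=cv2.cvtColor(c['color'],cv2.COLOR_RGB2GRAY)
a=cv2.imread('pics/s6.png')[195:290,200:310];b=cv2.imread('pics/w6.png')[100:400,170:490]
cv2.imwrite('pics/c6.png',np.hstack([cv2.resize(a,(345,298)),cv2.resize(b,(345,298))]))
E
```

```text
eef_pos: [0.5104, -0.1707, 0.1767]
time: 19.65
eef_pos: [0.5054, -0.2314, 0.1762]
eef_rot: [0.005, 1.0, 0.0, -0.0]
force: [-0.2, 0.2, -0.7]
finger_gap: 0.0294
finger_force: 31.1
[-0.01 -0.11 -4.97]
```

View pics/c6.png

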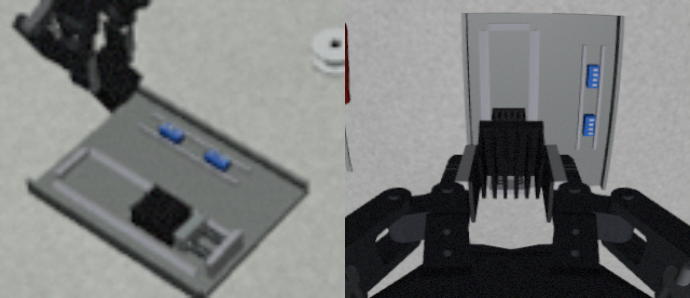

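Sink 1 is seated straight against the follower and sink 2 is held above the lane. Lowering, pressing level and releasing.

```bash
python3 -m pendant '[[[0,-0.1,-0.6],0],[[0,0,-0.9],0],[[0,0,-0.9],0],[[0,0,-0.9],0],[[0,0,-0.8],0],[[0,0,-0.5],0],[[0,0,-0.3],0],[[0,0,-0.08],0],[[0,0,0],0]]' | grep -E 'pos|^force'
python3 -m pendant '[[[0,0,-0.06],0],[[0,0,-0.06],0],[[0,0,-0.06],0],[[0,0,0],0]]'|grep -E 'pos|^force'
python3 -m pendant '[[[0,0,-0.06],0],[[0,0,-0.06],0],[[0,0,-0.06],0],[[0,0,0],0]]'|grep -E 'pos|^force'
```

```text
eef_pos: [0.5052, -0.2342, 0.0521]
force: [-2.6, -0.7, -1.6]
eef_pos: [0.5052, -0.2345, 0.0488]
force: [-6.9, 1.2, 10.3]
eef_pos: [0.506, -0.235, 0.0467]
force: [-11.5, 2.9, 23.5]
```

```bash
python3 -m pendant '[[[0,0,-0.06],0],[[0,0,-0.06],0],[[0,0,-0.06],0],[[0,0,0],0]]'|grep -E 'pos|^force'
python3 -m pendant '[[[0,0,0.1],0],[[0,0,0],0],[[0,0,0],0]]' 0.54 25|grep -E 'pos|^force|gap'
python3 - <<'E'
from h import *
p=get_state()['eef_pos'];print(((.0338-p[2])/.025).round(2))
E
```

```text
eef_pos: [0.5063, -0.2349, 0.0425]
force: [-10.1, 3.4, 25.1]
eef_pos: [0.5057, -0.2344, 0.0409]
force: [0.2, 0.8, 0.2]
finger_gap: 0.0393
-0.28
```

```bash
python3 -m pendant '[[[0,0.02,-0.28],0],[[0,0,0],0]]'|grep -E 'pos|^force|gap'
python3 -m pendant '[[[0,0,0],0],[[0,0,0],0],[[0,0,0],0],[[0,0,0],0]]' 0.9 25|grep -E 'pos|orce|gap'
python3 - <<'E'
from h import *
c=snap('wrist','w7');g=cv2.cvtColor(c['color'],cv2.COLOR_RGB2GRAY)
r=g[180:260,318:332].mean(1);k=np.where(r<70)[0][0]+180;print(k,fish(c,(325,k-.5),.006))
b=cv2.imread('pics/w7.png')[100:400,170:490];cv2.imwrite('pics/c7.png',b)
E
```

```text
eef_pos: [0.5046, -0.2334, 0.0323]
force: [0.1, -0.2, -0.3]
finger_gap: 0.0394
eef_pos: [0.5052, -0.2337, 0.0337]
force: [0.3, -0.2, -0.2]
finger_gap: 0.0294
finger_force: 26.5
215 [[ 0.48051339 -0.2326773   0.006     ]]
```

View pics/c7.png

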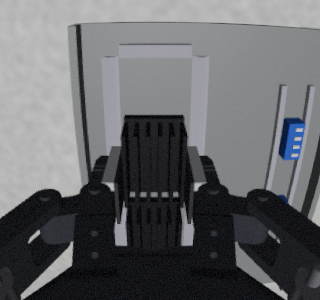

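Sink 2 lies flat behind sink 1 with a small gap at (155,195). I push it up to contact.

```bash
python3 -m pendant '[[[0.12,0,0],0],[[0.1,0,0],0],[[0.06,0,0],0],[[0,0,0],0]]'|grep -E 'pos|^force'
python3 -m pendant '[[[0.06,0,0],0],[[0,0,0],0]]'|grep -E 'pos|^force'
python3 -m pendant '[[[0.06,0,0],0],[[0,0,0],0]]'|grep -E 'pos|^force'
python3 - <<'E'
from h import *
c=snap('wrist','w8');g=cv2.cvtColor(c['color'],cv2.COLOR_RGB2GRAY)
r=g[180:260,318:332].mean(1);k=np.where(r<70)[0][0]+180;print(k,fish(c,(325,k-.5),.006))
E
```

```text
eef_pos: [0.5125, -0.2338, 0.0338]
force: [0.1, 0.2, -0.3]
eef_pos: [0.513, -0.2336, 0.0336]
force: [-3.6, 0.5, 0.4]
eef_pos: [0.5143, -0.2336, 0.0335]
force: [-4.5, 0.2, 2.2]
215 [[ 0.48944389 -0.23255872  0.006     ]]
```

Sink 2's rear end is 38.4 mm from the lip (38 expected), with contact at 4.5 N. Now the third sink.

```bash
python3 -m pendant '[[[-0.04,0,0],0],[[0,0,0],0],[[0,0,0.5],0],[[0,0,1],0],[[0,0,1],0],[[0,0.3,1],0],[[0,0.8,1],0],[[0,1,0.8],0],[[0.2,1,0],0],[[0.2,1,0],0]]' 0.5|grep pos
python3 -m pendant '[[[0.3,1,0],0.5],[[0.3,1,0],0.5],[[0.3,1,0],0.5],[[0.3,1,0],0.5],[[0.3,1,0],0.5],[[0.3,1,0],0.28],[[0.3,1,0],0],[[0.3,1,0],0],[[0.3,1,0],0],[[0.3,1,0],0]]'|grep pos
python3 -m pendant '[[[0.09,1,0],0],[[0,1,0],0],[[0,1,0],0],[[0,0.8,0],0],[[0,0.6,0],0],[[0,0.5,0],0],[[0,0,0],0],[[0,0,0],0]]'|grep -E 'pos|rot|gap'
python3 - <<'E'
from h import *
c=snap('wrist','w9');m=c['color'].max(2)<50
for col in(315,322,329):
    y=np.where(m[100:330,col])[0]+100;print(col,y.min(),'p3',bed(c,col,y.min()-.5,3))
p=get_state()['eef_pos'];print(p,((np.array([.6000,.2417,.088])-p)/.025).round(2))
E
```

```text
eef_pos: [0.5252, -0.1305, 0.1688]
eef_pos: [0.5999, 0.12, 0.1676]
eef_pos: [0.6015, 0.241, 0.1663]
eef_rot: [-0.091, 0.996, -0.0, -0.0]
finger_gap: 0.0426
315 182 p3 [40.6 -8.5]
322 182 p3 [40.6 -3.4]
329 182 p3 [40.6  1.8]
[0.60150394 0.24062102 0.16631278] [-0.06  0.04 -3.13]
```

The last sink's position checks out (upper end s ≈ 41). Descend, grip, lift and carry.

```bash
python3 -m pendant '[[[-0.06,0.04,-0.6],0],[[0,0,-0.8],0],[[0,0,-0.8],0],[[0,0,-0.4],0],[[0,0,-0.3],0],[[0,0,-0.2],0],[[0,0,0],0]]'|grep -E 'pos|^force'
python3 -m pendant '[[[0,0,0],0],[[0,0,0],0],[[0,0,0],0],[[0,0,0],0]]' 0.9 30
python3 -m pendant '[[[0,0,0.3],0],[[0,0,0.8],0],[[0,0,0.9],0],[[0,-0.4,0.9],-0.3],[[0,-0.8,0.6],-0.5],[[0,-1,0],-0.5],[[0,-1,0],-0.5],[[0,-1,0],-0.5],[[0,-1,0],-0.48],[[0,-1,0],0]]'|grep -E 'pos|gap'
python3 -m pendant '[[[-0.5,-1,0],0],[[-0.5,-1,0],0],[[-0.5,-1,0],0],[[-0.5,-1,0],0],[[-0.5,-1,0],0],[[-0.5,-1,0],0],[[-0.5,-1,0],0],[[-0.5,-1,0],0],[[-0.5,-1,0],0],[[-0.5,-1,0],0]]'|grep -E 'pos|gap'
python3 - <<'E'
from h import *
p=get_state()['eef_pos'];print(p,((np.array([.464,-.2335,.052])-p)/.025).round(2));c=capture('wrist');print((c['range_z']>0).mean())
E
```

```text
eef_pos: [0.6, 0.242, 0.0887]
force: [-0.6, 0.2, 0.3]
time: 27.6
eef_pos: [0.6003, 0.2424, 0.0897]
eef_rot: [-0.091, 0.996, 0.0, 0.001]
force: [-1.0, -0.8, 4.0]
finger_gap: 0.0288
finger_force: 31.1
eef_pos: [0.5996, 0.0852, 0.1763]
finger_gap: 0.029
eef_pos: [0.4736, -0.1644, 0.1764]
finger_gap: 0.0288
[ 0.47359027 -0.1643524   0.17637218] [-0.38 -2.77 -4.97]
0.99632421875
```

Wrist range is available, so I can measure the tilt directly. Position over the lane, check, and lower to just above the floor.

```bash
python3 -m pendant '[[[-0.2,-0.9,0],0],[[-0.18,-0.8,0],0],[[0,-0.6,0],0],[[0,-0.47,0],0],[[0,0,0],0],[[0,0,0],0]]'|grep pos
cat >> h.py <<'E'
def wcloud(c):
    K=c['intrinsics'];z=c['range_z'];v,u=np.mgrid[:400,:640];a=(u-K[0,2])/K[0,0];b=(v-K[1,2])/K[1,1];r=np.hypot(a,b);r[r==0]=1e-9
    t=np.tan(r)/r;P=np.stack([a*t*z,-b*t*z,-z],-1);return P@c['T'][:3,:3].T+c['T'][:3,3]
def sink(c,f):
    P=wcloud(c);e=get_state()['eef_pos'];m=(c['color'].max(2)<60)&(abs(P[...,1]-e[1])<.0115)&(P[...,0]<e[0]+.025)&(P[...,0]>e[0]-.04)&(c['range_z']>0)&(P[...,2]<e[2]-.004)
    Q=P[m];xs=Q[:,0]-e[0];bins=np.arange(-.032,.024,.004)
    print([(round(1000*(b+.002)),round(1000*np.percentile(Q[(xs>=b)&(xs<b+.004),2]-e[2],95),1)) for b in bins if ((xs>=b)&(xs<b+.004)).sum()>5])
    o=(abs(P[...,1]-e[1])<.008)&(c['color'].max(2)>=60)
    return Q
E
python3 - <<'E'
from h import *
p=get_state()['eef_pos'];print(p,((np.array([.464,-.2335,.052])-p)/.025).round(2));c=snap('wrist','w10');sink(c,0)
E
```

```text
eef_pos: [0.4655, -0.2319, 0.1761]
[ 0.46548384 -0.23189742  0.17610668] [-0.06 -0.06 -4.96]
[(-22, np.float64(-22.2)), (-18, np.float64(-19.2)), (-14, np.float64(-10.6)), (-10, np.float64(-7.7)), (-6, np.float64(-9.4)), (-2, np.float64(-11.1)), (2, np.float64(-12.8)), (6, np.float64(-15.0)), (10, np.float64(-16.7)), (14, np.float64(-18.8)), (18, np.float64(-20.6)), (22, np.float64(-22.9))]
```

The tilt reads 25.7° and the front top is at TCP +23 mm, both as expected. Lower and press partly level.

```bash
python3 -m pendant '[[[-0.06,-0.06,-0.6],0],[[0,0,-0.9],0],[[0,0,-0.9],0],[[0,0,-0.9],0],[[0,0,-0.8],0],[[0,0,-0.5],0],[[0,0,-0.3],0],[[0,0,-0.06],0],[[0,0,0],0]]' | grep -E 'pos|^force'
python3 -m pendant '[[[0,0,-0.06],0],[[0,0,-0.06],0],[[0,0,-0.06],0],[[0,0,0],0]]'|grep -E 'pos|^force'
python3 -m pendant '[[[0,0,-0.06],0],[[0,0,-0.06],0],[[0,0,0],0]]'|grep -E 'pos|^force'
python3 - <<'E'
from h import *
c=snap('wrist','w11');sink(c,0)
E
```

```text
eef_pos: [0.4628, -0.2328, 0.0518]
force: [-5.0, 0.6, -1.3]
eef_pos: [0.4632, -0.2332, 0.0499]
force: [-12.4, 4.3, 17.1]
eef_pos: [0.4642, -0.2334, 0.0479]
force: [-12.2, 5.2, 22.1]
[(-30, np.float64(-43.2)), (-22, np.float64(-20.9)), (-18, np.float64(-14.4)), (-14, np.float64(-6.4)), (-10, np.float64(-7.1)), (-6, np.float64(-9.0)), (-2, np.float64(-10.4)), (2, np.float64(-12.0)), (6, np.float64(-13.9)), (10, np.float64(-15.6)), (14, np.float64(-17.2)), (18, np.float64(-19.1)), (22, np.float64(-20.4))]
```

```bash
python3 -m pendant '[[[-0.03,0,-0.06],0],[[-0.03,0,-0.06],0],[[0,0,-0.06],0],[[0,0,0],0]]'|grep -E 'pos|^force'
python3 - <<'E'
from h import *
c=snap('wrist','w12');sink(c,0)
E
```

```text
eef_pos: [0.4638, -0.2334, 0.0438]
force: [-9.6, 5.8, 21.7]
[(-30, np.float64(-39.2)), (-26, np.float64(-22.7)), (-22, np.float64(-19.7)), (-18, np.float64(-7.4)), (-14, np.float64(-4.9)), (-10, np.float64(-6.1)), (-6, np.float64(-7.5)), (-2, np.float64(-8.9)), (2, np.float64(-10.0)), (6, np.float64(-11.4)), (10, np.float64(-12.9)), (14, np.float64(-14.0)), (18, np.float64(-15.3)), (22, np.float64(-16.6))]
```

```bash
python3 -m pendant '[[[-0.03,0,-0.06],0],[[0,0,-0.06],0],[[0,0,0],0]]'|grep -E 'pos|^force'
python3 - <<'E'
from h import *
c=snap('wrist','w13');sink(c,0)
E
python3 -m pendant '[[[-0.03,0,-0.06],0],[[0,0,0],0]]'|grep -E 'pos|^force'
python3 - <<'E'
from h import *
c=snap('wrist','w13');sink(c,0)
E
```

```text
eef_pos: [0.4634, -0.2336, 0.0411]
force: [-8.9, 4.8, 23.4]
[(-30, np.float64(-36.4)), (-26, np.float64(-21.5)), (-22, np.float64(-17.2)), (-18, np.float64(-4.9)), (-14, np.float64(-4.5)), (-10, np.float64(-5.4)), (-6, np.float64(-6.4)), (-2, np.float64(-7.9)), (2, np.float64(-8.8)), (6, np.float64(-9.6)), (10, np.float64(-10.7)), (14, np.float64(-11.9)), (18, np.float64(-13.1)), (22, np.float64(-13.9))]
eef_pos: [0.4631, -0.2338, 0.0397]
force: [-7.6, 5.0, 21.9]
[(-30, np.float64(-35.3)), (-26, np.float64(-21.9)), (-22, np.float64(-16.3)), (-18, np.float64(-4.6)), (-14, np.float64(-4.4)), (-10, np.float64(-5.2)), (-6, np.float64(-6.1)), (-2, np.float64(-7.0)), (2, np.float64(-7.9)), (6, np.float64(-9.0)), (10, np.float64(-9.9)), (14, np.float64(-10.9)), (18, np.float64(-11.5)), (22, np.float64(-12.4))]
```

Tilt is now 12.7°, so the rear edge clears the lip. Grip firmer, ease up about 1 mm and push gently toward the follower.

```bash
python3 -m pendant '[[[0,0,0.08],0],[[0,0,0],0],[[0,0,0],0]]' 1 45|grep -E 'pos|orce'
python3 -m pendant '[[[0.08,0,0],0],[[0.08,0,0],0],[[0,0,0],0]]'|grep -E 'pos|^force'
python3 -m pendant '[[[0.08,0,0],0],[[0.08,0,0],0],[[0,0,0],0]]'|grep -E 'pos|^force'
python3 -m pendant '[[[0.08,0,0],0],[[0,0,0],0]]'|grep -E 'pos|^force'
python3 - <<'E'
from h import *
c=snap('wrist','w14');sink(c,0)
g=cv2.cvtColor(c['color'],cv2.COLOR_RGB2GRAY);print([(r,int(g[r,318:332].mean())) for r in range(180,240,2)])
for r in(205,210,215,220):print(r,fish(c,(325,r),.016)[0,0].round(4),fish(c,(325,r),.012)[0,0].round(4))
E
```

```text
eef_pos: [0.4632, -0.2341, 0.04]
force: [-1.6, 2.4, 12.2]
finger_force: 45.7
eef_pos: [0.4651, -0.2343, 0.0399]
force: [-9.7, 2.0, 18.4]
eef_pos: [0.4676, -0.2342, 0.0399]
force: [-15.3, 1.7, 22.4]
eef_pos: [0.4689, -0.2342, 0.0399]
force: [-19.1, 0.8, 24.9]
[(-26, np.float64(-20.6)), (-22, np.float64(-14.7)), (-18, np.float64(-4.4)), (-14, np.float64(-4.3)), (-10, np.float64(-5.2)), (-6, np.float64(-6.1)), (-2, np.float64(-7.1)), (2, np.float64(-8.0)), (6, np.float64(-9.0)), (10, np.float64(-9.6)), (14, np.float64(-11.0)), (18, np.float64(-11.8)), (22, np.float64(-13.2))]
[(180, 172), (182, 173), (184, 174), (186, 173), (188, 161), (190, 56), (192, 108), (194, 132), (196, 132), (198, 132), (200, 132), (202, 132), (204, 131), (206, 130), (208, 131), (210, 109), (212, 87), (214, 125), (216, 150), (218, 12), (220, 13), (222, 13), (224, 24), (226, 22), (228, 19), (230, 17), (232, 17), (234, 18), (236, 16), (238, 17)]
205 0.4377 0.4391
210 0.4403 0.4418
215 0.443 0.4445
220 0.4456 0.4472
```

```bash
python3 -m pendant '[[[0,0,0.08],0],[[0,0,0],0],[[0,0,0],0]]'|grep -E 'pos|orce'
python3 -m pendant '[[[0.08,0,0],0],[[0.04,0,0],0],[[0,0,0],0]]'|grep -E 'pos|^force'
python3 - <<'E'
from h import *
c=snap('wrist','w15');sink(c,0)
g=cv2.cvtColor(c['color'],cv2.COLOR_RGB2GRAY);k=np.where(g[180:250,318:332].mean(1)<30)[0][0]+180;print(k,fish(c,(325,k-.5),.017)[0,0].round(4))
E
```

```text
eef_pos: [0.4695, -0.2338, 0.0403]
force: [-9.4, 0.6, 9.0]
finger_force: 45.4
eef_pos: [0.4714, -0.2337, 0.0402]
force: [-14.3, 0.5, 12.7]
[(-26, np.float64(-20.0)), (-22, np.float64(-14.4)), (-18, np.float64(-4.5)), (-14, np.float64(-4.4)), (-10, np.float64(-5.1)), (-6, np.float64(-6.1)), (-2, np.float64(-7.1)), (2, np.float64(-8.2)), (6, np.float64(-9.2)), (10, np.float64(-10.0)), (14, np.float64(-11.1)), (18, np.float64(-12.0)), (22, np.float64(-13.4))]
218 0.4465
```

```bash
python3 -m pendant '[[[0.04,0,0.06],0],[[0.06,0,0],0],[[0,0,0],0]]'|grep -E 'pos|^force'
python3 -m pendant '[[[0.08,0,0],0],[[0.04,0,0],0],[[0,0,0],0]]'|grep -E 'pos|^force'
python3 - <<'E'
from h import *
c=snap('wrist','w16');sink(c,0)
g=cv2.cvtColor(c['color'],cv2.COLOR_RGB2GRAY);r=g[180:250,318:332].mean(1);k=np.where(r<30)[0][0]+180;print(k,fish(c,(325,k-.5),.017)[0,0].round(4),r[15:50].astype(int).tolist(),fish(c,(325,209.5),.012)[0,0])
E
```

```text
eef_pos: [0.4738, -0.2335, 0.0405]
force: [-11.3, 0.1, 2.6]
eef_pos: [0.4759, -0.2335, 0.0404]
force: [-14.7, -0.7, 5.8]
[(-26, np.float64(-20.3)), (-22, np.float64(-14.4)), (-18, np.float64(-4.4)), (-14, np.float64(-4.2)), (-10, np.float64(-5.0)), (-6, np.float64(-6.0)), (-2, np.float64(-7.1)), (2, np.float64(-8.2)), (6, np.float64(-9.1)), (10, np.float64(-10.1)), (14, np.float64(-11.3)), (18, np.float64(-12.0)), (22, np.float64(-13.5))]
218 0.451 [133, 133, 117, 96, 88, 88, 140, 151, 151, 152, 152, 152, 152, 152, 152, 151, 152, 141, 135, 131, 132, 131, 66, 12, 14, 14, 14, 12, 22, 23, 24, 21, 19, 18, 18] 0.4485720721325402
```

```bash
python3 - <<'E'
from h import *
c=snap('scene','s17');P=pts(c);b=load('s6');B=pts(b)
for n,Q,cc in(('now',P,c),('before',B,b)):
    m=(abs(Q[...,1]+.234)<.012)&(Q[...,0]>.54)&(Q[...,0]<.62)&(Q[...,2]>.018)&(Q[...,2]<.032)&(cc['color'].max(2)>75)
    R=Q[m];print(n,m.sum(),np.percentile(R[:,0],[2,10,50,90,98]).round(4))
    m=(abs(Q[...,1]+.234)<.013)&(Q[...,0]>.49)&(Q[...,0]<.62)&(Q[...,2]>.018)&(Q[...,2]<.035)&(cc['color'].max(2)<50);R=Q[m];print('black',m.sum(),np.percentile(R[:,0],[2,10,50,90,98]).round(4))
E
```

```text
now 72 [0.5866 0.589  0.5975 0.6183 0.6195]
black 264 [0.4921 0.5004 0.5391 0.5771 0.5831]
before 68 [0.5776 0.5799 0.5871 0.6184 0.6199]
black 122 [0.5324 0.5358 0.5516 0.568  0.5704]
```

The follower has given way about 9 mm of its 15, and the rear edge is just past the lip's inner face. A further 1.5 mm, then press down.

```bash
python3 -m pendant '[[[0.06,0,0],0],[[0.02,0,0],0],[[0,0,0],0]]'|grep -E 'pos|^force'
python3 -m pendant '[[[0,0,-0.06],0],[[0,0,-0.06],0],[[0,0,0],0]]'|grep -E 'pos|^force'
python3 -m pendant '[[[0.02,0,-0.06],0],[[0,0,-0.06],0],[[0,0,0],0]]'|grep -E 'pos|^force'
python3 - <<'E'
from h import *
c=snap('wrist','w18');sink(c,0)
g=cv2.cvtColor(c['color'],cv2.COLOR_RGB2GRAY);r=g[180:250,318:332].mean(1);k=np.where(r<30)[0][0]+180;print(k,fish(c,(325,k-.5),.014)[0,0].round(4),r[15:50].astype(int).tolist())
E
```

```text
eef_pos: [0.4772, -0.2335, 0.0404]
force: [-16.2, -0.2, 7.5]
eef_pos: [0.4776, -0.2336, 0.0396]
force: [-22.7, 1.8, 23.5]
eef_pos: [0.4791, -0.2338, 0.0375]
force: [-21.1, 2.4, 27.5]
[(-26, np.float64(-18.3)), (-22, np.float64(-5.2)), (-18, np.float64(-4.4)), (-14, np.float64(-4.1)), (-10, np.float64(-4.4)), (-6, np.float64(-5.2)), (-2, np.float64(-5.9)), (2, np.float64(-7.0)), (6, np.float64(-7.7)), (10, np.float64(-8.5)), (14, np.float64(-9.2)), (18, np.float64(-10.1)), (22, np.float64(-10.2))]
215 0.4528 [88, 129, 147, 153, 153, 153, 153, 153, 153, 153, 153, 153, 150, 141, 133, 133, 133, 133, 119, 87, 14, 14, 12, 12, 17, 22, 25, 25, 21, 19, 17, 18, 19, 20, 18]
```

```bash
python3 -m pendant '[[[0,0,-0.06],0],[[0,0,-0.06],0],[[0,0,0],0]]'|grep -E 'pos|^force'
python3 -m pendant '[[[0,0,-0.05],0],[[0,0,-0.03],0],[[0,0,0],0]]'|grep -E 'pos|^force'
python3 - <<'E'
from h import *
c=snap('wrist','w19');sink(c,0)
g=cv2.cvtColor(c['color'],cv2.COLOR_RGB2GRAY);r=g[180:250,318:332].mean(1);k=np.where(r<30)[0][0]+180;print(k,fish(c,(325,k-.5),.010)[0,0].round(4),r[10:45].astype(int).tolist())
E
```

```text
eef_pos: [0.48, -0.2338, 0.0351]
force: [-19.5, 3.7, 29.2]
eef_pos: [0.4804, -0.2338, 0.0338]
force: [-20.7, 4.8, 34.6]
[(-30, np.float64(-19.0)), (-26, np.float64(-7.1)), (-22, np.float64(-4.5)), (-18, np.float64(-5.2)), (-14, np.float64(-12.4)), (-10, np.float64(-4.2)), (-6, np.float64(-4.1)), (-2, np.float64(-4.2)), (2, np.float64(-4.5)), (6, np.float64(-5.0)), (10, np.float64(-5.6)), (14, np.float64(-6.1)), (18, np.float64(-6.9)), (22, np.float64(-5.8))]
212 0.4526 [136, 136, 122, 99, 89, 90, 129, 147, 154, 154, 154, 155, 154, 154, 153, 154, 153, 150, 143, 134, 128, 60, 22, 10, 10, 10, 21, 27, 27, 25, 19, 22, 20, 19, 18]
```

The rear edge is now below the lip top (tilt ≈ 6.5°, rear at x 0.4526). One millimetre more, then release.

```bash
python3 -m pendant '[[[0,0,-0.05],0],[[0,0,0],0]]'|grep -E 'pos|^force'
python3 -m pendant '[[[0,0,0.1],0],[[0,0,0],0],[[0,0,0],0],[[0,0,0],0]]' 0.54 25|grep -E 'pos|^force|gap'
python3 -m pendant '[[[0,0,0.5],0],[[0,0,1],0],[[0,0,1],0],[[0,0,0],0],[[0,0,0],0]]'|grep -E 'pos|^force|gap'
python3 - <<'E'
from h import *
snap('scene','s20');snap('side','sd20');c=snap('wrist','w20');P=wcloud(c)
m=(abs(P[...,1]+.2335)<.012)&(P[...,0]>.44)&(P[...,0]<.60)&(P[...,2]<.04)&(c['color'].max(2)<70)
Q=P[m]
print([(int(1000*x),round(1000*np.percentile(R,90),1)) for x in np.arange(.444,.6,.006) if len(R:=Q[(Q[:,0]>=x)&(Q[:,0]<x+.006),2])>5])
a=cv2.imread('pics/s20.png')[200:290,205:300];b=cv2.imread('pics/w20.png')[100:400,170:490]
cv2.imwrite('pics/c20.png',np.hstack([cv2.resize(a,(380,360),interpolation=2),cv2.resize(b,(384,360))]))
E
```

```text
eef_pos: [0.4807, -0.234, 0.0326]
force: [-19.4, 3.3, 32.7]
eef_pos: [0.4822, -0.2335, 0.0311]
force: [-0.1, 0.4, -0.6]
finger_gap: 0.0388
eef_pos: [0.4826, -0.2337, 0.0949]
force: [0.3, -0.9, -0.3]
finger_gap: 0.0392
[(450, np.float64(28.8)), (456, np.float64(29.2)), (462, np.float64(29.2)), (468, np.float64(29.0)), (474, np.float64(28.8)), (480, np.float64(28.6)), (486, np.float64(28.5)), (492, np.float64(28.5)), (498, np.float64(29.3)), (504, np.float64(29.0)), (510, np.float64(28.9)), (516, np.float64(29.0)), (522, np.float64(28.9)), (528, np.float64(28.7)), (534, np.float64(28.2)), (540, np.float64(28.3)), (546, np.float64(28.3)), (552, np.float64(28.1)), (558, np.float64(28.3)), (564, np.float64(28.1)), (570, np.float64(28.0)), (576, np.float64(27.8)), (582, np.float64(23.4))]
```

View pics/c20.png

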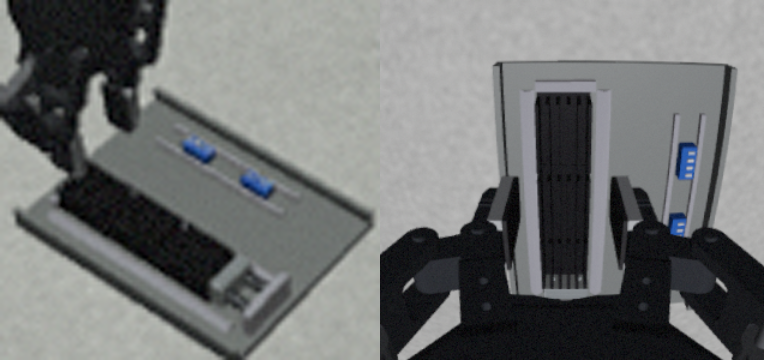

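The row is flat: fin tops at 28–29 mm along x 0.451–0.583, straight, tight, and clamped between lip and follower. Back away and hand in.

```bash
python3 -m pendant '[[[0,0,0.8],0],[[0,0,1],0],[[0,0,1],0],[[0,0,0.6],0],[[0,0,0],0],[[0,0,0],0],[[0,0,0],0]]'|grep -E 'time|pos|^force'
python3 -c "
from plant import close_job
print(close_job())"
```

```text
time: 39.05
eef_pos: [0.4813, -0.2332, 0.1773]
force: [-0.3, 0.5, 0.1]
the job is handed in; nothing more can be done
None
```

The three heat sinks lie fins up and flat in one tight row in the wide lane, clamped between the lip and the follower; I handed the job in at 39 s.

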